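# Set the sign stand's leg to its length mark and cam it shut

## Robot

A 6-joint arm with a two-finger parallel gripper is mounted at the origin on the work surface. World frame = base frame: x ahead of the robot, y to its left, z up, the work surface at z = 0. Lengths are in m, angles in degrees, forces in N, time in s.
With the tool pointing down it reaches from about 0.25 to 0.725 m from the base axis. Payload 9.7 kg.
Tool frame: the origin (TCP) lies at the very end of the fingers, on their centre line; the grasp point (between the pads) lies 19 mm behind it; z points along the fingers, y is the direction in which the jaws open and shut (so a half turn about z gives the same grasp; the last joint's range is limited). The gripper opens to 85 mm and grips with 20 to 120 N. Pads are 22 mm wide; open, the fingers measure 114 mm over their backs; the gripper's body (76 mm by 85 mm) begins 54 mm behind the grasp point. The pads swing forward as they close: fully open they stand 13 mm farther back than shut.
Start: joints at [-76.604, 4.979, 10.078, 95.1, 0, 90], TCP at [0.127, -0.535, 0.231] pointing down, gripper open.
Joint ranges: [-179.16, 179.16], [-48.56, 103.87], [-65.8, 70.77], [-126.05, 130.52], [-82.76, 87.17], [-180, 180]. Speed limits (degrees/s): [127.2, 127.2, 147.25, 180, 180, 180].

## Interface

Orientations are given as [roll, pitch, yaw] about the fixed x, y, z axes, in that order (R = Rz(yaw) Ry(pitch) Rx(roll)).
In Python, from workcell import bot gives the robot as it stands.
- The arm moves only by the shell command python3 -m pendant 'ROWS' [FORCE]. ROWS is JSON, a list that holds one entry, the list of rows, each a list of 7 numbers: the shift along the tool's x, y, z in cm, then the turn, a rotation vector about the tool's x, y, z in rad, then the opening in per cent of the stroke, from 0 (shut) to 100 (fully open). In form: [[[dx, dy, dz, ax, ay, az, gripper], ...]]. A call has 1 to 5 rows; each row shifts and turns the pose as measured when the row begins, along the tool's axes as they then stand; what a row does not reach is not made up. A row lasts 1/12 s, in which the tool goes at most 41.7 mm and 7.16 degrees, less where a joint would pass 70% of its speed; a pose out of reach is approached as far as the arm can. A call with a gripper value outside its range is refused whole. The fingers move at their own pace and stop on an object; FORCE is the grip in N (left out, the last holds). Time passes only in rows, so rows that do not move let the fingers close. It gives the time, the measured TCP pose, the force and the opening at its end, in the units of the state.
- bot.get_obs(): the state, without advancing time (a new reading comes with each control period).
- bot.camera(name): name is "side" or "top" or "wrist"; returns the picture (480x640x3 uint8, red, green, blue); there is no depth.
- bot.get_calibration(name): a dict with "intrinsics" (3x3 intrinsics, pixels), "pose" (4x4, takes a point from camera to world coordinates); the wrist camera has in their place "T_tool_cam" (4x4, takes a point from camera to tool coordinates, whose origin is the TCP and whose axes are the flange's). Camera axes: x right, y down, z forward; pixel columns grow to the right and rows downward; lengths in m; the calibration is good to about 2 mm. A picture is of the moment at which its call begins: read the wrist's pose just before it. get_calibration takes no time and is no camera call.
- bot.job_done(): hands the job in, once; it reports no verdict.
Trained networks look in the newest picture that a camera, given by its name, has taken for a name from the list of things; names that differ only in an ending like _2 or _b are one class to them, and where a whole thing is asked for, a point or a joint stands for the part that bears it (a point fixed in the world has none). Each returns a list of dicts, best first, with "confidence" (0 to 1); they miss things now and then, are a little off and sometimes report something else, mostly with a low value. They report only what shows in the picture. A call takes as long as a camera call.
- bot.masks_of(camera, thing): "pixels" (480x640 bool, what is visible of it) and "extent" ([left, top, right, bottom] in pixels, round what is visible of it).
- bot.mark_of(camera, thing): "uv" ([column, row] in pixels: a listed point, or the origin of a listed thing).
The state is a dict: "time": time; "q": joint angles; "qd": joint speeds; "joint_efforts": joint torques, N m; "ee_pos": TCP position; "tcp_rot": TCP orientation; "wrist_force": force on the tool from outside, world axes, zero at the start; "torque": the same for the moment, N m; "opening": finger opening in m.
Only numpy, scipy, OpenCV 4.12 (cv2) and the standard library are available. Lean on these libraries where they do the work, as an engineer would, in place of code of your own. Each camera call takes 0.05 s, during which the arm holds its last target. There are 200 camera calls.

## Task

Get the leg of the counter sign stand ready: first turn the wing nut on its joint block clockwise by hand until it stops. Then pull the spring-loaded leg out until its T-shaped foot bar is in line with the pointer on the gauge rail and, holding it there, swing the cam lever fully closed against the leg. Finish while still holding the leg at the mark - do not let go - and leave the other things on the counter alone.

Things in the scene. Friction and masses are not known exactly. Their poses are not given: they have to be found in the camera images.
- stand: Sign stand fixed in a cradle board (400 x 190 x 6 mm). Origin: on the counter under the clamp's mouth, on the leg's centre line. x: the way the leg pulls out, y: to the cam lever's side, z up. In mm: black clamp collar x -40 to 0, y -20 to 24, top z 64; outer tube behind it 34 wide, top z 60; dark steel joint block 66 x 56, top z 62, at x -170, carries the wing nut; flat gauge rail at y -80.
- leg: Sliding leg: steel bar y -9 to 9, z 24 to 54 mm above the counter, ending in an aluminium T foot bar 12 mm thick in x, y -50 to 50, z 14 to 40. Origin: foot bar's centre; axes as the stand. At the start fully in: centre 76 mm from the clamp's mouth (70 mm free for fingers between). Pulls out 60 mm against a spring, 3 N (in) to 6 N (out); runs back in if let go, even with the lever closed.
- mark (a point): Inner top end of the dark steel pointer: an upright plate 4 mm thick in x, 32 mm long in y, top 24 mm above the counter, standing firmly on the gauge rail, 98 to 118 mm out from the clamp's mouth; this point is at y -60 mm in the stand's frame, axes as the stand. The leg is at length when the foot bar's centre has the same stand-frame x as this point.
- lever (a joint): Cam lever angle, rad: 0 fully closed (parallel to the leg, at its stop), starts open at 0.22 to 0.30, limit 0.32. Upright pin at x -10, y 18 mm of the stand; black bar 8 mm thick, z 45 to 63 mm (passes over the foot bar), tip 110 mm from the pin. Closed, its outer face is at y 22: leg and lever are 31 mm across (y -9 to 22) and can be pinched together. Stays where left; 0.5 N at the tip moves it.
- lever_tip (a point): Tip of the cam lever, on its centre line, 54 mm above the counter; x runs along the lever from pin to tip.
- wing_nut (a joint): Turn of the captive wing nut, rad: starts at 0 to 0.35, grows clockwise seen from above, hard stop (tight) at 1.3. Friction 0.1 N m; it does not rise or sink. At 0 its wings lie along the stand's x.
- nut_grip (a point): Centre of the wing nut's wings, 84 mm above the counter, on its upright axis; x runs along the wings. The wings are a plate 52 mm long, 10 mm thick and 24 mm high (z 72 to 96 mm).
- toy_car: Wooden toy car, 100 x 54 x 56 mm, origin under its centre. Bystander.
- pencil_cup: White cup, 70 mm across, 90 mm high, origin under its centre. Bystander.
- bubble_jar: Small round jar with a white cap, 56 mm across, 90 mm high, origin under its centre. Bystander.
- game_box: Cardboard game box, 90 x 130 x 40 mm, origin under its centre. Bystander.

How it is judged (in metres and radians):
On the way, in this order (a step that is already met when the one before it is completed fails the run):
1. the wing nut is turned clockwise to its stop, with the lever still open (value of joint wing_nut above 1.15 rad and value of joint lever above 0.15 rad), for 0.2 s.
2. the fingers hold the leg at the mark, with the lever still open (x of leg in the frame of mark between -0.006 and 0.006 m and contact force between the fingers and leg above 1 N and value of joint lever above 0.12 rad), for 0.2 s.
3. the lever is closed while the fingers hold the leg at the mark (x of leg in the frame of mark between -0.006 and 0.006 m and contact force between the fingers and leg above 1 N and value of joint lever below 0.05 rad), for 0.2 s.
At the end, for the whole second after the job is handed in: The fingers still hold the leg (contact force over 1 N) at rest with its foot bar within 6 mm of the pointer, the cam lever is closed (under 0.05 rad) and the wing nut is tight (over 1.15 rad) (all of step 3 and value of joint wing_nut above 1.15 rad and linear speed of leg below 0.01 m/s); the arm keeps its last pose, push and grip.
It fails at once if the leg slips back more than 15 mm short of the mark once the lever is closed (value of joint lever below 0.05 rad and x of leg in the frame of mark below -0.015 m).
It fails at once if a bystander is moved more than 20 mm (distance of any of toy_car, pencil_cup, bubble_jar, game_box from where it was at the start of the episode above 0.02 m).
It also fails if it takes over 42 s, if anything falls off the work surface, if the arm or the gripper's body presses on something with over 40 N, if the wrist force passes 120 N, or if a joint passes its speed limit or range.

## Working session

There is one attempt and no reset: what is moved stays moved. The work goes in short steps, Python scripts to look and compute and a shell command to move; the robot and the scene stay as the last step left them, time stands still between calls to the robot, and variables do not carry over. Pictures are saved under pics/ and viewed, about 8 in all and at most 12, crops included, and the job is handed in when it is done.

```bash
mkdir -p pics; ls
cat > h.py <<'E'
import numpy as np, cv2
from workcell import bot
from scipy.spatial.transform import Rotation as R
def snap(cam,name):
    im=bot.camera(cam); cv2.imwrite(f'pics/{name}.png',im[:,:,::-1]); return im
def ray(cam,uv,obs=None):
    c=bot.get_calibration(cam); K=np.array(c['intrinsics'])
    if cam=='wrist':
        T=tool(obs)@np.array(c['T_tool_cam'])
    else: T=np.array(c['pose'])
    d=T[:3,:3]@np.linalg.inv(K)@np.array([uv[0],uv[1],1.]); return T[:3,3],d/np.linalg.norm(d)
def tool(o):
    T=np.eye(4);T[:3,:3]=R.from_euler('xyz',o['tcp_rot'],degrees=True).as_matrix();T[:3,3]=o['ee_pos'];return T
def tri(rays):
    A=np.zeros((3,3));b=np.zeros(3)
    for p,d in rays:
        M=np.eye(3)-np.outer(d,d);A+=M;b+=M@p
    x=np.linalg.solve(A,b); return x,[np.linalg.norm((np.eye(3)-np.outer(d,d))@(x-p)) for p,d in rays]
def atz(r,z):
    p,d=r; return p+d*(z-p[2])/d[2]
E
python3 - <<'E'
from h import *
o=bot.get_obs();print(o)
np.set_printoptions(precision=4,suppress=True)
for c in ['top','side']:
    snap(c,c+'0')
    print(c,bot.get_calibration(c)['pose'])
    for t in ['stand','leg','mark','lever_tip','nut_grip','toy_car','pencil_cup','bubble_jar','game_box']:
        m=bot.mark_of(c,t); print(t,[(np.round(x['uv'],1),round(x['confidence'],2)) for x in m[:2]])
E
```

```text
pics
{'time': 0.0, 'q': array([-7.66050220e+01,  5.01144123e+00,  1.00349612e+01,  9.50996218e+01,
        7.70551983e-04,  8.99988346e+01]), 'qd': array([ 0.15764506,  0.10713321, -0.02419437,  0.03931148,  0.04757985,
        0.05748516]), 'joint_efforts': array([-1.08964665e-03, -5.20395613e+01,  4.64799070e+01,  1.65873062e-02,
       -1.29728735e-05,  8.83116940e-06]), 'ee_pos': array([ 0.12736573, -0.53481678,  0.23058434]), 'tcp_rot': array([-1.79923898e+02, -7.72099247e-04,  1.33961424e+01]), 'wrist_force': array([-8.94894337e-04,  2.33992865e-02,  1.51614939e+00]), 'torque': array([-0.03042542, -0.01690219, -0.03262435]), 'opening': 0.08564905678316252}
top [[ 0.0149 -0.993   0.1169  0.3966]
 [-0.9998 -0.013   0.0165 -0.0165]
 [-0.0148 -0.1171 -0.993   1.1949]
 [ 0.      0.      0.      1.    ]]
stand [(array([285., 222.]), 0.97), (array([246.1, 190.1]), 0.7)]
leg [(array([256.3, 211.8]), 0.71), (array([243.9, 190.5]), 0.49)]
mark [(array([247. , 190.9]), 0.56), (array([359.7, 233.7]), 0.48)]
lever_tip [(array([240.2, 227.9]), 0.49)]
nut_grip [(array([360.1, 235.7]), 0.52)]
toy_car [(array([170.2, 214.7]), 0.56)]
pencil_cup [(array([148.4, 271.8]), 0.79), (array([357.8, 233.5]), 0.25)]
bubble_jar []
game_box []
side [[-0.7169 -0.4515  0.5312 -0.0997]
 [-0.6971  0.4757 -0.5365  0.6698]
 [-0.0104 -0.7549 -0.6558  0.8989]
 [ 0.      0.      0.      1.    ]]
stand [(array([273.8, 288.5]), 0.77)]
leg [(array([242.9, 294. ]), 0.91)]
mark [(array([217.4, 285.4]), 0.53)]
lever_tip [(array([243.5, 298.2]), 0.74), (array([450. , 208.6]), 0.49)]
nut_grip [(array([339.1, 230.3]), 0.6)]
toy_car [(array([167.3, 354.3]), 0.97)]
pencil_cup [(array([191.2, 414. ]), 0.74)]
bubble_jar [(array([447.7, 206.8]), 0.56)]
game_box [(array([392.5, 195.3]), 0.66), (array([275.7, 286.7]), 0.46)]
```

View pics/top0.png

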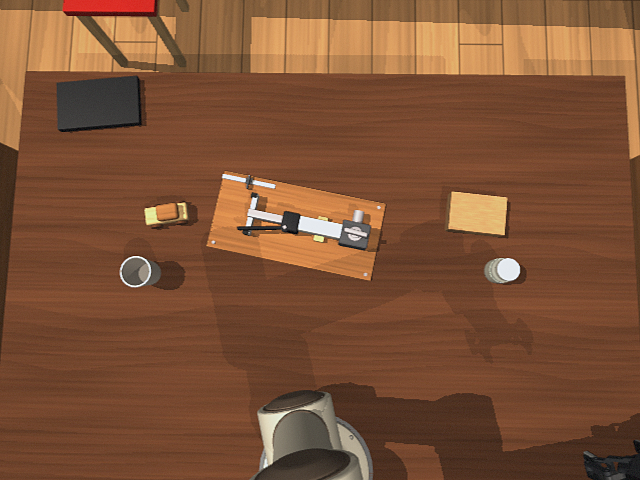

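Run:
```python
from h import *
np.set_printoptions(precision=4,suppress=True)
P=dict(stand=((285,222),(273.8,288.5)),leg=((256.3,211.8),(242.9,294)),mark=((247,190.9),(217.4,285.4)),tip=((240.2,227.9),(243.5,298.2)),nut=((360.1,235.7),(339.1,230.3)),car=((170.2,214.7),(167.3,354.3)),cup=((148.4,271.8),(191.2,414)))
for k,(a,b) in P.items(): print(k,*tri([ray('top',a),ray('side',b)]))
```

```text
stand [ 0.5754  0.0839 -0.0112] [np.float64(0.0026731534016649007), np.float64(0.002673153401664898)]
leg [0.597  0.1526 0.0073] [np.float64(0.0032967947638747747), np.float64(0.0032967947638748276)]
mark [0.6481 0.177  0.015 ] [np.float64(0.0056035780608868204), np.float64(0.005603578060886609)]
tip [0.5527 0.1836 0.0501] [np.float64(0.004488358017185468), np.float64(0.004488358017185347)]
nut [ 0.5369 -0.0912  0.0721] [np.float64(0.0060954510512637805), np.float64(0.006095451051263784)]
car [0.5862 0.3601 0.0036] [np.float64(0.0010265945533502636), np.float64(0.0010265945533504967)]
cup [0.4482 0.4072 0.0002] [np.float64(0.0016376627588670911), np.float64(0.0016376627588671443)]
```

View pics/side0.png

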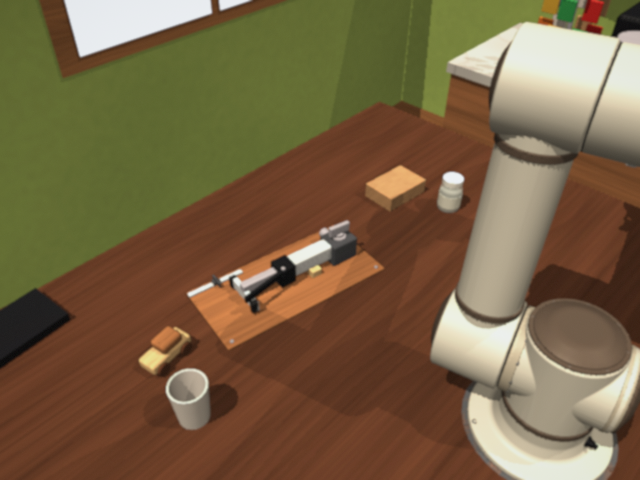

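Top view: the stand lies with its leg toward +y. Mouth is at about (287,222), nut at (355,234), pointer at (249,181) and lever tip at (238,230). Bystanders are well clear. The side view agrees. Next I'll move the wrist over the stand.

```bash
cat >> h.py <<'E'
def go(target,yaw=None,o=None):
    o=o or bot.get_obs(); T=tool(o); d=T[:3,:3].T@(np.array(target)-T[:3,3])*100
    print('tool shift cm',np.round(d,2),'rows>=',round(np.linalg.norm(d)/4.17,1))
    if yaw is not None:
        Rd=R.from_euler('xyz',[180,0,yaw],degrees=True).as_matrix()
        print('rotvec',np.round(R.from_matrix(T[:3,:3].T@Rd).as_rotvec(),3))
E
python3 - <<'E'
from h import *
np.set_printoptions(precision=4,suppress=True)
c=bot.get_calibration('wrist');print(c['T_tool_cam'],c['intrinsics'])
go([0.53,-0.04,0.30],67)
E
```

```text
[[ 0.0001 -0.9443 -0.3292  0.0864]
 [ 1.      0.0001 -0.0002  0.0001]
 [ 0.0002 -0.3292  0.9443 -0.1416]
 [ 0.      0.      0.      1.    ]] [[403.0849   0.     319.598 ]
 [  0.     403.0849 236.7068]
 [  0.       0.       1.    ]]
tool shift cm [ 50.63 -38.83  -6.87] rows>= 15.4
rotvec [-0.    -0.    -0.936]
```

```bash
r='[3.1,-2.47,-0.38,0,0,0,100]'; python3 -m pendant '[[[3.1,-2.47,-0.38,0,0,0,100],[3.1,-2.47,-0.38,0,0,0,100],[3.1,-2.47,-0.38,0,0,0,100],[3.1,-2.47,-0.38,0,0,0,100],[3.1,-2.47,-0.38,0,0,0,100]]]'
python3 -m pendant '[[[3.1,-2.47,-0.38,0,0,0,100],[3.1,-2.47,-0.38,0,0,0,100],[3.1,-2.47,-0.38,0,0,0,100],[3.1,-2.47,-0.38,0,0,0,100],[3.1,-2.47,-0.38,0,0,0,100]]]'
python3 -m pendant '[[[3.1,-2.47,-0.38,0,0,0,100],[3.1,-2.47,-0.38,0,0,0,100],[3.1,-2.47,-0.38,0,0,0,100],[3.1,-2.47,-0.38,0,0,0,100],[3.1,-2.47,-0.38,0,0,0,100]]]'
python3 -c "
from h import *
go([0.57,0.03,0.30],67)"
```

```text
time: 1.42
ee_pos: [0.2493, -0.3782, 0.2472]
tcp_rot: [-179.8, 0.1, 12.8]
wrist_force: [0.4, 0.3, 0.1]
opening: 0.0855
time: 1.83
ee_pos: [0.3766, -0.215, 0.2684]
tcp_rot: [-180.0, -0.0, 12.6]
wrist_force: [0.8, -0.7, -0.8]
opening: 0.0852
time: 2.25
ee_pos: [0.5042, -0.0514, 0.2901]
tcp_rot: [179.9, -0.3, 12.7]
wrist_force: [1.0, -0.7, 0.7]
opening: 0.0854
tool shift cm [ 8.21 -6.5  -0.96] rows>= 2.5
rotvec [ 0.003 -0.003 -0.948]
```

```bash
python3 -m pendant '[[[2.8,-2.2,-0.3,0,0,-0.12,100],[3.0,-1.6,-0.3,0,0,-0.12,100],[2.6,-1.2,-0.3,0,0,-0.12,100],[0,0,0,0,0,-0.12,100],[0,0,0,0,0,-0.12,100]]]'
python3 -m pendant '[[[0,0,0,0,0,-0.12,100],[0,0,0,0,0,-0.12,100],[0,0,0,0,0,-0.12,100],[0,0,0,0,0,0,100],[0,0,0,0,0,0,100]]]'
cat > look.py <<'E'
import sys
from h import *
np.set_printoptions(precision=4,suppress=True)
n=sys.argv[1]; o=bot.get_obs(); snap('wrist',n)
print(o['time'],o['ee_pos'],o['tcp_rot'],o['wrist_force'],o['opening'])
Z=dict(stand=0,leg=.027,mark=.024,lever_tip=.054,nut_grip=.084)
for t in sys.argv[2:]:
    for x in bot.mark_of('wrist',t)[:2]: print(t,np.round(x['uv'],1),round(x['confidence'],2),'world@z',atz(ray('wrist',x['uv'],o),Z[t]))
E
python3 look.py w1 stand leg mark lever_tip nut_grip
```

```text
time: 2.67
ee_pos: [0.5739, 0.036, 0.2982]
tcp_rot: [179.8, -0.2, 48.3]
wrist_force: [-0.0, 0.2, 0.2]
opening: 0.0849
time: 3.08
ee_pos: [0.5748, 0.0382, 0.2968]
tcp_rot: [179.9, -0.1, 69.9]
wrist_force: [-0.0, -0.7, -0.2]
opening: 0.0855
3.0833 [0.5748 0.0382 0.2968] [179.8623  -0.0852  69.8629] [-0.0199 -0.6719 -0.1529] 0.08547426453904192
stand [327.7 319.7] 0.73 world@z [ 0.5256 -0.1306 -0.    ]
stand [297.3 136.2] 0.72 world@z [0.5703 0.0892 0.    ]
leg [285.7  57.7] 0.63 world@z [0.5881 0.1615 0.027 ]
mark [343.   15.1] 0.77 world@z [0.6504 0.177  0.024 ]
lever_tip [228.8  38.5] 0.98 world@z [0.5488 0.1896 0.054 ]
nut_grip [326.7 320.7] 0.79 world@z [ 0.5395 -0.0837  0.084 ]
```

View pics/w1.png

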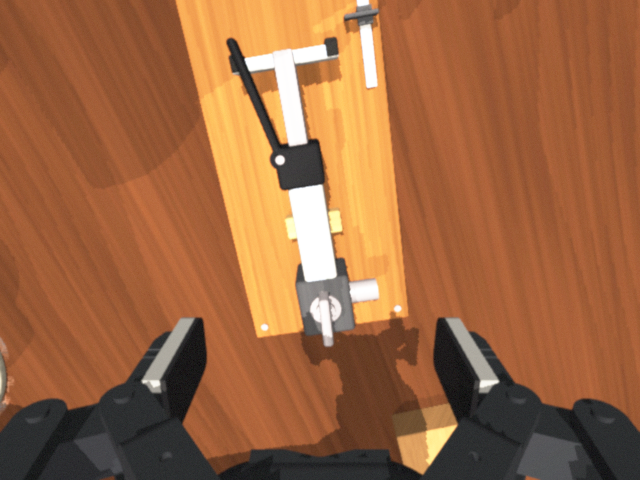

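Wrist view: nut wings run from (323,293) to (328,345), pointer is at (360,15), foot bar from (237,66) to (335,52), and the lever is open from (280,160) to (232,41). I'll refine the yaw with image lines.

Run:
```python
from h import *
np.set_printoptions(precision=4,suppress=True)
o=bot.get_obs()
W=lambda u,z: atz(ray('wrist',u,o),z)
def ang(a,b,z,z2=None):
    p,q=W(a,z),W(b,z2 or z); d=q-p; print(np.degrees(np.arctan2(d[1],d[0])),np.linalg.norm(d[:2]),p,q)
ang((319.5,279),(308,187),.060); ang((298.5,142),(284.5,54),.054); ang((319.5,279),(284.5,54),.060,.054)
print('wings');ang((328,345),(323,293),.096)
print('lever');ang((280,160),(232.5,41),.063)
im=cv2.imread('pics/w1.png'); 
a=cv2.resize(im[270:360,280:370],None,fx=4,fy=4,interpolation=2);b=cv2.resize(im[0:90,220:390],None,fx=4,fy=4,interpolation=2)
a=cv2.copyMakeBorder(a,0,0,0,680-360,0);cv2.imwrite('pics/c1.png',np.vstack([a,b])[:, :])
```

```text
76.44557742402765 0.09698288154927781 [ 0.5449 -0.0488  0.06  ] [0.5676 0.0455 0.06  ]
78.2306340238686 0.07597214899861775 [0.5737 0.0873 0.054 ] [0.5892 0.1617 0.054 ]
78.1155564938927 0.2151008049265435 [ 0.5449 -0.0488  0.06  ] [0.5892 0.1617 0.054 ]
wings
75.05555577612515 0.057617628965236846 [ 0.5338 -0.1034  0.096 ] [ 0.5487 -0.0478  0.096 ]
lever
90.24962246663287 0.10634921881504802 [0.5525 0.0787 0.063 ] [0.552 0.185 0.063]
```

View pics/c1.png

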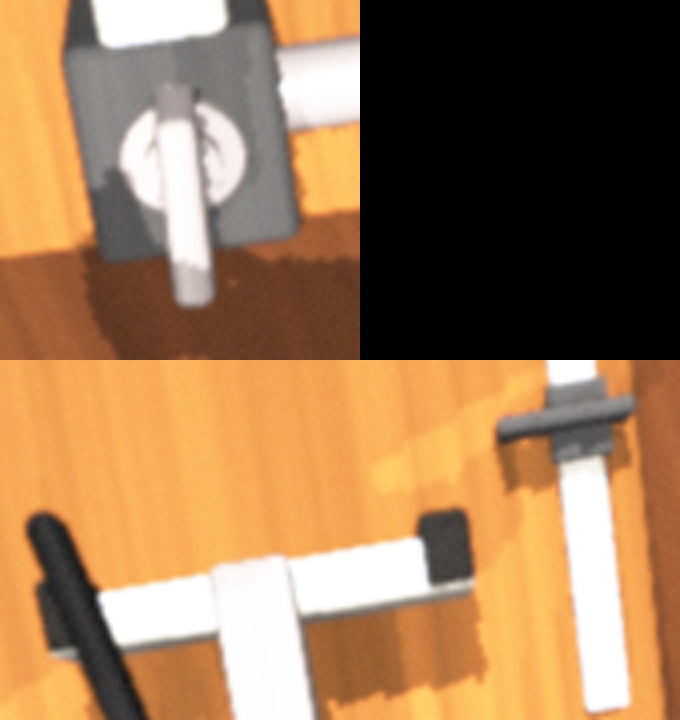

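```bash
python3 -c "
from h import *
go([0.5395,-0.084,0.19],75.5)"
```

```text
tool shift cm [-12.7    0.84  10.68] rows>= 4.0
rotvec [ 0.003 -0.001 -0.097]
```

```bash
python3 -m pendant '[[[-3.1,0.2,2.6,0,0,-0.03,100],[-3.1,0.2,2.6,0,0,-0.03,100],[-3.1,0.2,2.6,0,0,-0.03,100],[-3.1,0.2,2.6,0,0,0,100],[0,0,0,0,0,0,100]]]'
python3 look.py w2 stand nut_grip leg lever_tip mark
```

```text
time: 3.8
ee_pos: [0.5458, -0.0848, 0.1897]
tcp_rot: [179.6, -0.2, 75.3]
wrist_force: [-1.0, -0.8, -1.2]
opening: 0.0857
3.8 [ 0.5458 -0.0848  0.1897] [179.5526  -0.1949  75.3471] [-0.9869 -0.7547 -1.218 ] 0.08572533497297942
nut_grip [304.5 232.9] 0.87 world@z [ 0.539  -0.0804  0.084 ]
```

View pics/w2.png

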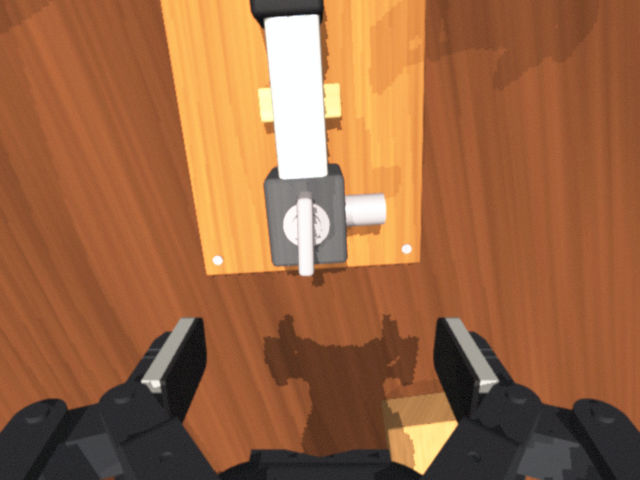

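Wings lie at (306,194)–(306,275), aligned with the tool x axis. I'll triangulate nut_grip from the two wrist views.

Run:
```python
from h import *
np.set_printoptions(precision=4,suppress=True)
o1=dict(ee_pos=np.array([0.5748,0.0382,0.2968]),tcp_rot=[179.8623,-0.0852,69.8629]);o2=bot.get_obs()
print(tri([ray('wrist',(326.7,320.7),o1),ray('wrist',(304.5,232.9),o2)]))
for z in (.072,.084,.096):print([atz(ray('wrist',u,o2),z) for u in ((306,200),(306,275))])
a,b=[atz(ray('wrist',u,o2),.060) for u in ((301.5,178),(293,16))];d=b-a;print('tube',a,b,np.degrees(np.arctan2(d[1],d[0])))
go([0.539,-0.081,0.07],75.3)
```

```text
(array([ 0.5447, -0.0703,  0.108 ]), [np.float64(0.000741056366259542), np.float64(0.000741056366259705)])
[array([ 0.5487, -0.0595,  0.072 ]), array([ 0.5343, -0.1131,  0.072 ])]
[array([ 0.5496, -0.0567,  0.084 ]), array([ 0.5359, -0.1079,  0.084 ])]
[array([ 0.5506, -0.0539,  0.096 ]), array([ 0.5375, -0.1027,  0.096 ])]
tube [ 0.5488 -0.0463  0.06  ] [0.57   0.0518 0.06  ] 77.7795517711636
tool shift cm [-0.4  -1.2  12.63] rows>= 3.0
rotvec [ 0.017 -0.006  0.006]
```

```bash
python3 -c "
from h import *
go([0.5425,-0.079,0.071],75.3)"; python3 -m pendant '[[[0,-0.2,2.95,0.008,0,0,100],[0.15,-0.4,2.95,0.008,0,0,100],[0.15,0,2.95,0,0,0,100],[0,0,2.8,0,0,0,100],[0,0,0,0,0,0,100]]]'; python3 -c "
from h import *
go([0.5425,-0.079,0.071],75.3)"
```

```text
tool shift cm [-0.12 -0.91 12.54] rows>= 3.0
rotvec [ 0.017 -0.006  0.006]
time: 4.52
ee_pos: [0.5515, -0.0708, 0.0837]
tcp_rot: [179.2, -0.4, 76.0]
wrist_force: [-0.8, -0.2, -0.4]
opening: 0.0856
tool shift cm [-1.02 -0.69  1.25] rows>= 0.4
rotvec [ 0.014 -0.008  0.012]
```

```bash
python3 -m pendant '[[[-1.0,-0.7,0.6,0.014,-0.008,0.01,100],[0,0,0,0,0,0,100]]]'; python3 -c "
from h import *
go([0.5425,-0.079,0.071],75.3)"
```

```text
time: 4.68
ee_pos: [0.5425, -0.0778, 0.0791]
tcp_rot: [-180.0, 0.1, 75.5]
wrist_force: [-1.1, 0.1, 0.3]
opening: 0.0855
tool shift cm [-0.11  0.03  0.81] rows>= 0.2
rotvec [-0.001  0.001  0.004]
```

```bash
python3 -m pendant '[[[-0.1,0,0.8,0,0,0,40],[0,0,0,0,0,0,5],[0,0,0,0,0,0,5],[0,0,0,0,0,0,5],[0,0,0,0,0,0,5]]]' 30; python3 -m pendant '[[[0,0,0,0,0,0,5],[0,0,0,0,0,0,5],[0,0,0,0,0,0,5]]]'; python3 -c "
from h import *
o=bot.get_obs();print(o['torque'],o['opening'])"
```

```text
time: 5.1
ee_pos: [0.5454, -0.0795, 0.0771]
tcp_rot: [179.5, 0.0, 75.5]
wrist_force: [0.8, -0.5, 0.4]
opening: 0.0252
time: 5.35
ee_pos: [0.5388, -0.0778, 0.0776]
tcp_rot: [-179.7, -0.0, 75.5]
wrist_force: [9.0, -2.8, -9.2]
opening: 0.0093
[-0.50738508 -1.8940401  -0.02304497] 0.00925291735407328
```

```bash
python3 -m pendant '[[[0,0.1,0,0,0,0.12,5],[0,0,0,0,0,0.12,5],[0,0,0,0,0,0.12,5],[0,0,0,0,0,0.12,5],[0,0,0,0,0,0.12,5]]]' 40; python3 -c "
from h import *
o=bot.get_obs();print(o['torque'],o['opening'],o['q'])"
```

```text
time: 5.77
ee_pos: [0.5408, -0.079, 0.0776]
tcp_rot: [-179.9, 0.2, 40.0]
wrist_force: [-0.0, -1.2, -2.4]
opening: 0.0086
[-0.45613423 -0.031127    0.13665646] 0.00855675477325297 [-8.28177362e+00  4.50280796e+00 -7.42843211e+00  7.82623602e+01
 -5.42244903e-02  1.31699852e+02]
```

```bash
python3 -m pendant '[[[0,0,0,0,0,0.12,5],[0,0,0,0,0,0.12,5],[0,0,0,0,0,0.12,5],[0,0,0,0,0,0.12,5]]]'; python3 -m pendant '[[[0,0,0,0,0,0.06,5],[0,0,0,0,0,0,5]]]';python3 -c "
from h import *
o=bot.get_obs();print(o['torque'],o['opening'],o['q'][5])"
```

```text
time: 6.1
ee_pos: [0.5417, -0.0807, 0.0776]
tcp_rot: [179.8, 0.2, 11.4]
wrist_force: [-0.1, -1.8, -1.1]
opening: 0.009
time: 6.27
ee_pos: [0.5418, -0.081, 0.0776]
tcp_rot: [179.8, 0.2, 7.3]
wrist_force: [-1.8, 0.3, -1.2]
opening: 0.009
[ 0.23959077  0.27085643 -0.11004175] 0.008955415158590465 164.28732745984098
```

```bash
python3 -m pendant '[[[0,0,0,0,0,0.05,5],[0,0,0,0,0,0.04,5],[0,0,0,0,0,0.03,5]]]';python3 -c "
from h import *
o=bot.get_obs();print(o['torque'],o['opening'],o['q'][5])"; python3 -m pendant '[[[0,0,0,0,0,0.02,5],[0,0,0,0,0,0,5]]]';python3 -c "
from h import *
o=bot.get_obs();print(o['torque'],o['opening'],o['q'][5])"
```

```text
time: 6.52
ee_pos: [0.5417, -0.0813, 0.0776]
tcp_rot: [179.7, 0.2, 0.7]
wrist_force: [-1.2, 0.3, 0.3]
opening: 0.0092
[-0.04894763  0.32767102  1.0724473 ] 0.009178692033182188 170.8941954834837
time: 6.68
ee_pos: [0.5417, -0.0812, 0.0776]
tcp_rot: [179.7, 0.2, -0.2]
wrist_force: [-1.6, -0.7, -1.6]
opening: 0.0089
[-0.10830293  0.30233003  1.20249832] 0.008924620643089522 171.81362024649013
```

Torque reached 1.2 N m, so the nut is at its stop. Release and lift.

```bash
python3 -m pendant '[[[0,0,0,0,0,0,60],[0,0,0,0,0,0,60],[0,0,-2.5,0,0,0,60],[0,0,-4,0,0,0,100],[0,0,-4,0,0,-0.12,100]]]'; python3 -m pendant '[[[0,0,-2,0,0,-0.122,100],[0,0,0,0,0,-0.122,100],[0,0,0,0,0,-0.122,100],[0,0,0,0,0,-0.122,100],[0,0,0,0,0,-0.122,100]]]';python3 -c "
from h import *
go([.5659,.1432,.20],78)"
```

```text
time: 7.1
ee_pos: [0.539, -0.0802, 0.1772]
tcp_rot: [179.9, 0.9, 6.8]
wrist_force: [1.1, -0.5, 0.9]
opening: 0.0692
time: 7.52
ee_pos: [0.5436, -0.0808, 0.2113]
tcp_rot: [179.6, 0.0, 42.8]
wrist_force: [-0.6, 0.2, 0.5]
opening: 0.0852
tool shift cm [ 16.86 -14.93   1.03] rows>= 5.4
rotvec [ 0.006  0.003 -0.614]
```

```bash
python3 -m pendant '[[[2.8,-2.5,0.2,0,0,-0.12,100],[3.1,-2.1,0.2,0,0,-0.12,100],[3.3,-1.7,0.2,0,0,-0.12,100],[3.5,-1.3,0.2,0,0,-0.12,100],[3.6,-0.9,0.2,0,0,-0.1,100]]]'; python3 -m pendant '[[[2.5,-0.5,0,0,0,0,100],[0,0,0,0,0,0,100]]]'; python3 look.py w3 stand leg mark lever_tip nut_grip
```

```text
time: 7.93
ee_pos: [0.5636, 0.1042, 0.2031]
tcp_rot: [179.3, 0.2, 77.1]
wrist_force: [0.6, 0.4, -0.3]
opening: 0.0856
time: 8.1
ee_pos: [0.5644, 0.1367, 0.2025]
tcp_rot: [179.3, 0.1, 77.9]
wrist_force: [-0.3, -0.1, -0.4]
opening: 0.0857
8.1 [0.5644 0.1367 0.2025] [179.2681   0.0902  77.8795] [-0.3248 -0.1027 -0.4241] 0.08570080940453367
stand [333.3 248.8] 0.63 world@z [0.5707 0.0879 0.    ]
leg [337.  171.2] 0.77 world@z [0.5875 0.162  0.027 ]
mark [411.1 136.6] 0.6 world@z [0.649  0.1756 0.024 ]
lever_tip [280.2 149.6] 0.68 world@z [0.5507 0.1905 0.054 ]
```

View pics/w3.png

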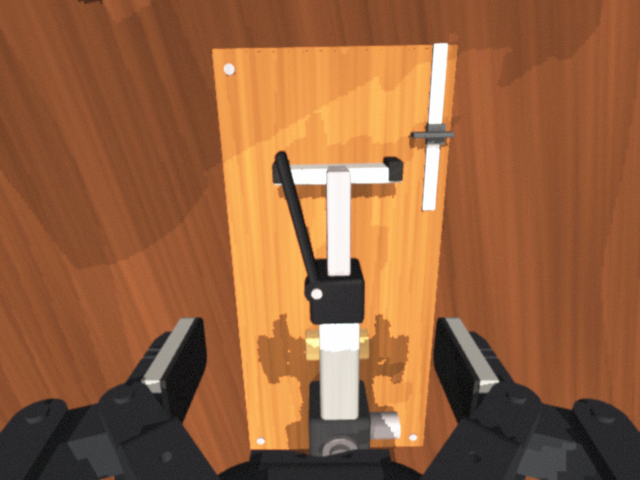

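Wrist view: leg line runs from (338,168) to (339,275), pointer at (432,134), foot bar from (275,175) to (402,170), lever tip at (281,155). Both views put the pull at about 26–28 mm. Next: descend with open fingers straddling leg and lever, yawed about 2° so the lever-side finger trails.

```bash
python3 -c "
from h import *
go([.5625,.1409,.07],80)"; python3 -m pendant '[[[0.1,-0.1,3.2,0.01,0,-0.02,100],[0.1,-0.1,3.2,0,0,-0.015,100],[0.1,0,3.2,0,0,0,100],[0,0,3.0,0,0,0,100],[0,0,0,0,0,0,100]]]'; python3 -c "
from h import *
go([.5625,.1409,.018],80)"
```

```text
tool shift cm [ 0.92 -0.58 13.29] rows>= 3.2
rotvec [ 0.013  0.003 -0.044]
time: 8.82
ee_pos: [0.5666, 0.1287, 0.0765]
tcp_rot: [179.4, -0.0, 79.1]
wrist_force: [-0.1, -0.2, -1.2]
opening: 0.0855
tool shift cm [ 1.12 -0.69  5.84] rows>= 1.4
rotvec [ 0.011 -0.    -0.016]
```

```bash
python3 -m pendant '[[[0.9,-0.8,1.5,0.012,0,-0.015,100],[0,0,0,0,0,0,100]]]'; python3 -c "
from h import *
go([.5625,.1409,.018],80)"
```

```text
time: 8.98
ee_pos: [0.5602, 0.1368, 0.0619]
tcp_rot: [-179.8, 0.0, 79.7]
wrist_force: [-1.0, -0.1, -1.2]
opening: 0.0857
tool shift cm [0.45 0.16 4.39] rows>= 1.1
rotvec [-0.003  0.    -0.005]
```

```bash
python3 -m pendant '[[[0.3,0.1,2.0,0,0,0,100],[0,0,2.0,0,0,0,100],[0,0,0,0,0,0,100]]]'; python3 look.py w4 leg mark lever_tip; python3 -c "
from h import *
go([.5625,.1409,.018],80)"
```

```text
time: 9.23
ee_pos: [0.5653, 0.1379, 0.0282]
tcp_rot: [179.7, -0.1, 79.5]
wrist_force: [-1.1, -0.9, -0.3]
opening: 0.0858
9.2333 [0.5653 0.1379 0.0282] [179.7149  -0.1185  79.5172] [-1.1401 -0.8664 -0.2524] 0.08578818000936798
leg [360.4 257.1] 0.75 world@z [0.587  0.1618 0.027 ]
mark [522.7 189.6] 0.8 world@z [0.6501 0.1761 0.024 ]
lever_tip [235.3 227.9] 0.71 world@z [0.5502 0.1894 0.054 ]
tool shift cm [ 0.13 -0.49  1.36] rows>= 0.3
rotvec [ 0.009 -0.004 -0.008]
```

View pics/w4.png

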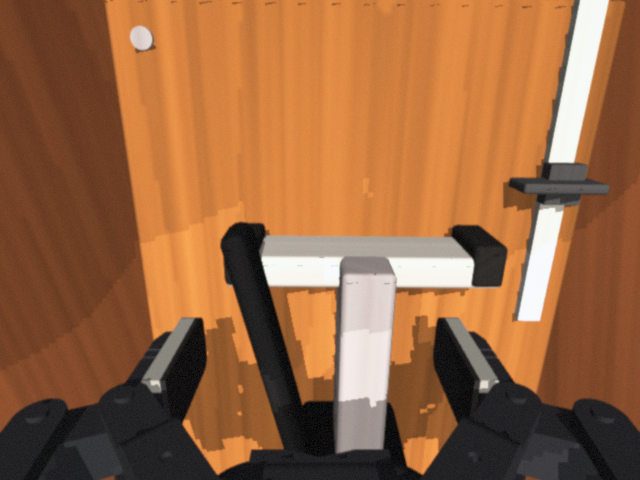

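Straddle is good: the left finger is outside the lever and the right finger is clear of the leg. All views give a pull of about 27 mm. Lower, then push the foot bar out.

```bash
python3 -m pendant '[[[0,-0.2,1.0,0.005,0,0,100],[0.8,0,0.2,0,0,0,100],[0.8,0,0,0,0,0,100],[0.6,0,0,0,0,0,100]]]'; python3 -m pendant '[[[0.6,0,0,0,0,0,100],[0,0,0,0,0,0,100]]]'; python3 -c "
from h import *
go([.5625,.1409,.018],79.5)"
```

```text
time: 9.77
ee_pos: [0.5707, 0.1602, 0.0225]
tcp_rot: [179.5, -0.2, 79.3]
wrist_force: [-0.2, -5.1, -1.1]
opening: 0.0853
time: 9.93
ee_pos: [0.5721, 0.1676, 0.0225]
tcp_rot: [179.5, -0.1, 79.4]
wrist_force: [1.0, -3.4, -0.0]
opening: 0.0853
tool shift cm [-2.8  -0.45  0.44] rows>= 0.7
rotvec [ 0.008 -0.002 -0.002]
```

```bash
python3 -m pendant '[[[0.3,0,0.5,0.006,0,0,100],[0.2,0,0.2,0,0,0,100],[0.1,0,0,0,0,0,100]]]'; python3 look.py w5 leg mark lever_tip;  python3 - <<'E'
from h import *
for t in ['leg','mark']: 
    for c in ['top','side']:
        if t=='leg': bot.camera(c)
        print(t,c,[(np.round(x['uv'],1),atz(ray(c,x['uv']),.0255).round(4)) for x in bot.mark_of(c,t)[:1]])
E
```

```text
time: 10.18
ee_pos: [0.5741, 0.1742, 0.0165]
tcp_rot: [179.8, -0.1, 79.4]
wrist_force: [-0.5, -5.3, 1.0]
opening: 0.0853
10.1833 [0.5741 0.1742 0.0165] [179.7664  -0.0796  79.3962] [-0.5126 -5.2698  0.9986] 0.0853244226344541
leg [354.1 292.6] 0.81 world@z [0.5911 0.1897 0.027 ]
mark [516.1 294.6] 0.78 world@z [0.6501 0.1761 0.024 ]
lever_tip [226.9 351.4] 0.86 world@z [0.5499 0.1913 0.054 ]
leg top []
leg side [(array([232.8, 296.8]), array([0.595 , 0.1847, 0.0255]))]
mark top [(array([247.4, 188.8]), array([0.6467, 0.1707, 0.0255]))]
mark side [(array([167.7, 356.5]), array([0.5655, 0.3707, 0.0255]))]
```

View pics/w5.png

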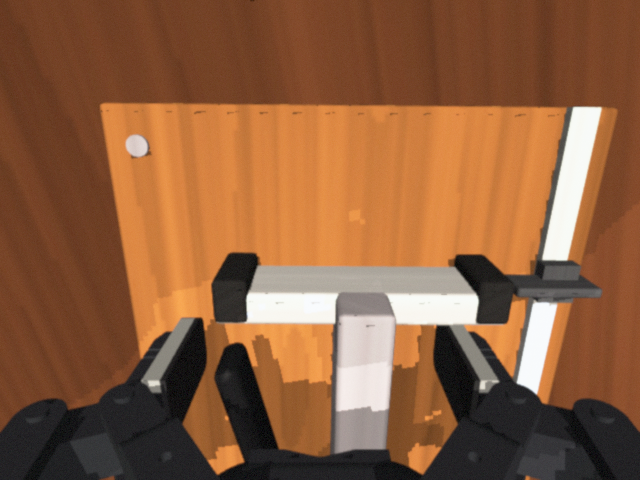

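Foot bar is level with the pointer: bar centre row ≈293, mark row ≈295, about 1–2 mm past. Board edges give a stand yaw of about 79°. Add about 2° of yaw trail, back off slightly, and dwell for step 2.

```bash
python3 -m pendant '[[[-0.3,0.35,0,0.003,0,-0.035,100],[0,0.35,0,0,0,0,100],[0,0,0,0,0,0,100],[0,0,0,0,0,0,100]]]'; python3 look.py w6 leg mark lever_tip
```

```text
time: 11.02
ee_pos: [0.5789, 0.1695, 0.0161]
tcp_rot: [-179.9, -0.1, 81.5]
wrist_force: [-0.1, -3.5, -0.5]
opening: 0.0856
11.0167 [0.5789 0.1695 0.0161] [-179.8603   -0.0649   81.4892] [-0.0634 -3.5173 -0.4929] 0.08557900776832086
leg [345.  287.9] 0.61 world@z [0.5923 0.1882 0.027 ]
mark [504.4 291.1] 0.86 world@z [0.6502 0.1768 0.024 ]
lever_tip [208.9 342.1] 0.73 world@z [0.5498 0.1899 0.054 ]
```

Leg and mark agree to within 1 mm at 3.5 N, with the lever open. Close the fingers in steps.

```bash
python3 -m pendant '[[[0,0.1,0,0,0,0,80],[0,0.1,0,0,0,0,70],[0,0.1,0,0,0,0,60],[0,0,0,0,0,0,55],[0,0,0,0,0,0,50]]]' 30;  python3 look.py w7 leg mark lever_tip
```

```text
time: 11.63
ee_pos: [0.5834, 0.1695, 0.0177]
tcp_rot: [179.9, -0.1, 81.5]
wrist_force: [0.5, -4.3, 0.6]
opening: 0.0422
11.6333 [0.5834 0.1695 0.0177] [179.9233  -0.1341  81.4988] [ 0.5093 -4.2997  0.6   ] 0.04223560655660847
leg [329.9 287.9] 0.95 world@z [0.5914 0.1882 0.027 ]
mark [493.4 293.2] 0.67 world@z [0.6514 0.1754 0.024 ]
lever_tip [262.  336.5] 0.93 world@z [0.57   0.1884 0.054 ]
```

View pics/w7.png

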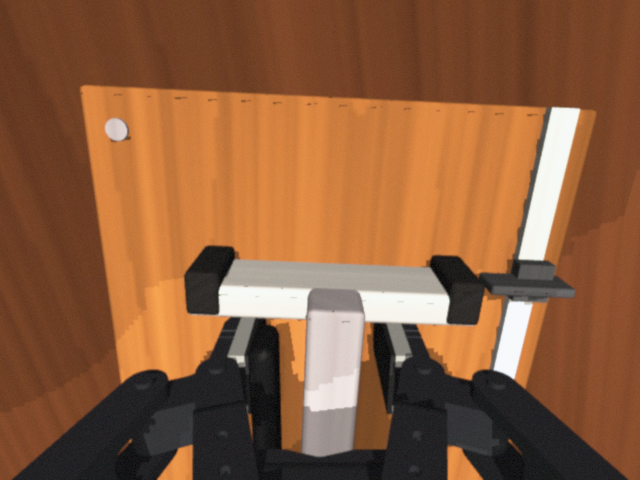

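Lever is nearly parallel, both fingers are behind the foot bar, and the bar is still at the pointer. Finish the pinch while squaring the yaw.

```bash
python3 -m pendant '[[[0.05,-0.15,0,0,0,0.03,42],[0,-0.05,0,0,0,0,36],[0,0,0,0,0,0,30],[0,0,0,0,0,0,20],[0,0,0,0,0,0,20]]]' 30;  python3 look.py w8 leg mark lever_tip
```

```text
time: 12.25
ee_pos: [0.5816, 0.1704, 0.0177]
tcp_rot: [179.9, -0.1, 79.8]
wrist_force: [0.6, -3.2, 2.6]
opening: 0.0295
12.25 [0.5816 0.1704 0.0177] [179.9016  -0.1478  79.7896] [ 0.577  -3.1732  2.5927] 0.029531692747611714
leg [335.1 294.5] 0.58 world@z [0.5915 0.1858 0.027 ]
mark [496.6 287. ] 0.65 world@z [0.651  0.1767 0.024 ]
lever_tip [284.1 338.3] 0.75 world@z [0.5751 0.1879 0.054 ]
```

```bash
python3 -m pendant '[[[0.1,0,0,0,0,0,20],[0,0,0,0,0,0,20],[0,0,0,0,0,0,20]]]' 40;  python3 look.py w9 leg mark lever_tip; python3 -c "
from h import *
snap('top','t9')
for t in ['leg','mark','lever_tip','nut_grip']: print(t,[(x['uv'],x['confidence']) for x in bot.mark_of('top',t)[:1]])"
```

```text
time: 12.7
ee_pos: [0.5818, 0.1702, 0.0177]
tcp_rot: [179.9, -0.0, 79.7]
wrist_force: [0.4, -2.3, 1.3]
opening: 0.0286
12.7 [0.5818 0.1702 0.0177] [179.8787  -0.0312  79.7284] [ 0.415  -2.2609  1.2656] 0.028612483733268072
leg [332.7 291.9] 0.79 world@z [0.5911 0.1869 0.027 ]
leg [494.4 287.9] 0.48 world@z [0.6493 0.1779 0.027 ]
mark [494.4 288.8] 0.68 world@z [0.6504 0.1758 0.024 ]
mark [327.5 445.3] 0.41 world@z [0.5763 0.1128 0.024 ]
leg [([357.7, 234.2], 0.46)]
mark [([246.4, 190.0], 0.36)]
lever_tip []
nut_grip [([473.0, 216.9], 0.69)]
```

View pics/w9.png

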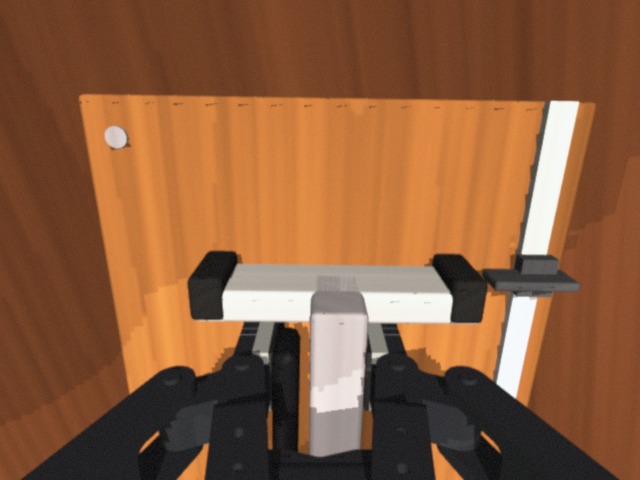

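```bash
python3 -m pendant '[[[0,0,0,0,0,0,20],[0,0,0,0,0,0,20]]]'
python3 - <<'E'
from h import *
np.set_printoptions(precision=4,suppress=True)
o=bot.get_obs(); ex=np.array([np.cos(np.radians(79)),np.sin(np.radians(79)),0]);ey=np.array([-ex[1],ex[0],0]);O=np.array([.5726,.0876,0])
im=snap('wrist','w10')
for n,u,z in [('bar outer',(440,294),.04),('bar inner',(440,321),.04),('ptr',(486,272),.024),('ptr',(490,289),.024),('lev base',(285,440),.063),('lev tip',(287,330),.063)]:
    p=atz(ray('wrist',u,o),z)-O; print(n,p@ex,p@ey)
print(o['qd'].round(2),o['wrist_force'],[ (x['uv'],atz(ray('wrist',x['uv'],o),.027)) for x in bot.mark_of('wrist','leg')[:1]])
cv2.imwrite('pics/c10.png',cv2.resize(im[230:350,180:600,::-1],None,fx=1.9,fy=1.9,interpolation=2))
E
```

```text
time: 13.32
ee_pos: [0.5818, 0.1702, 0.0177]
tcp_rot: [179.9, -0.0, 79.7]
wrist_force: [-0.1, -3.6, 1.4]
opening: 0.0286
bar outer 0.10724756989069581 -0.03405222505333889
bar inner 0.09708276178803808 -0.035182695396894954
ptr 0.10825585462705986 -0.055410926664560274
ptr 0.10136576949552031 -0.0579314886411474
lev base 0.06857057440030544 0.01586661179081412
lev tip 0.10747209497830848 0.014723118305921849
[-0.01  0.06  0.03 -0.   -0.05  0.05] [-0.0908 -3.5551  1.3967] [([334.7, 289.3], array([0.592 , 0.1878, 0.027 ]))]
```

View pics/c10.png

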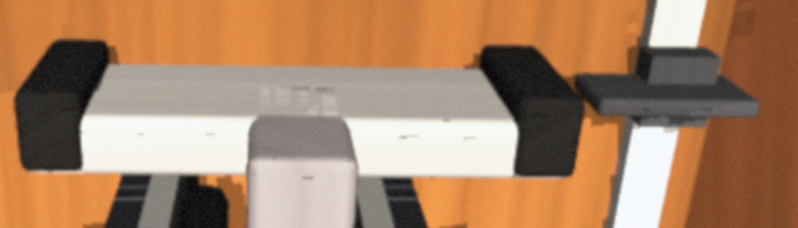

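Bar centre (x ≈ 102.0 mm) and pointer (≈ 102.5 mm) agree, the lever is parallel and pinched against the leg, and the arm is at rest. Handing in.

```bash
python3 -c "
from h import *
print(bot.job_done()); o=bot.get_obs(); print(o['time'],o['wrist_force'],o['opening'])"
```

```text
the job is handed in; nothing more can be done
None
the job is handed in; nothing more can be done
```

The job is handed in at about 13.4 s of the 42 s allowed, with the leg still held at the mark. No verdict was reported.

**What I did**
- **Wing nut:** I turned it clockwise until the wrist torque rose to 1.2 N m, which I took as the stop.
- **Leg:** With the open fingers straddling leg and lever, I pushed the T foot bar out about 26 mm to the pointer. I held it there with the lever open at about 3.5 N.
- **Lever:** I closed the fingers so they swung the lever shut and pinched it together with the leg, commanding a 40 N grip.

**Last checks**
- **Leg at the mark:** Image edges put the foot bar centre at 102.0 mm and the pointer at 102.5 mm. The last network readings agree to about 1 mm; one taken during the pinch read 2.4 mm short.
- **Lever closed:** It looks parallel to the leg to within about 0.03 rad, which is the limit of my yaw estimate. The opening read 28.6 mm against the nominal 31 mm; it also read low, 9 mm, on the 10 mm nut wings.
- **At rest:** Joint speeds were near zero, with a steady wrist force of about 3.6 N against the spring.

**Not confirmed**
- **Top and side cameras:** The top camera missed the leg and lever tip or placed them wrongly. The side camera put the leg a few millimetres off and mistook the toy car for the mark. I relied on the wrist camera instead.
- **Nut:** I did not look at it again after letting go.
- **Bystanders:** I did not measure them again at the end. The arm worked only over the stand, and no unexpected contact showed.

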